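# Click the peg tin's lid shut all the way round

## Robot

A 7-joint arm with a two-finger parallel gripper is mounted at the origin on the work surface. World frame = base frame: x ahead of the robot, y to its left, z up, the work surface at z = 0. Lengths are in m, angles in rad, forces in N, time in s.
With the tool pointing down it reaches from about 0.4 to 0.85 m from the base axis. Payload 4.5 kg.
Tool frame: the origin (TCP) lies on the centre line of the jaws, within the pads' length; the fingertips stand 14 mm ahead of it and the grasp point (between the pads) lies 5 mm behind it; z points along the fingers, y is the direction in which the jaws open and shut (so a half turn about z gives the same grasp; the last joint's range is limited). The gripper opens to 85 mm and grips with 20 to 120 N. Pads are 22 mm wide; open, the fingers measure 114 mm over their backs; the gripper's body (76 mm by 85 mm) begins 54 mm behind the grasp point. The pads swing forward as they close: fully open they stand 13 mm farther back than shut.
Start: joints at [1.347, 0.689, -0.195, 1.565, 0.157, 0.902, -0.215], TCP at [0.159, -0.604, 0.245] pointing down, gripper open.
Joint ranges: [-3.01, 3.01], [-0.46, 2.08], [-1.47, 1.51], [0.13, 2.56], [-1, 4.14], [0.04, 2.09], [-2.66, 2.66]. Speed limits (rad/s): [2.57, 2.57, 3.14, 3.14, 3.14, 3.14, 3.14].

## Interface

Orientations are given as a unit quaternion [w, x, y, z].
In Python, from station import bot, read_camera gives the robot as it stands. The module is installed in compiled form; this text tells all that it offers.
- The arm moves only by the tool arm_command, never from a script. Its argument "steps" is a list of rows, each a list of 3 entries, a list of its own where there are three numbers: the turn, a rotation vector about the tool's x, y, z in rad, then the shift along the tool's x, y, z in mm, then the finger opening in mm, from 0 to 85.4. In form: [[[ax, ay, az], [dx, dy, dz], grip], ...]. A call has 1 to 5 rows; each row is the pose to reach, as a shift and turn from the pose measured when the call began, along the tool's axes at that moment; what a row does not reach only later rows make up. A row lasts 1/10 s, in which the tool goes at most 50 mm and 8.59 degrees, less where a joint would pass 70% of its speed; a pose out of reach is approached as far as the arm can. A call with a gripper value outside its range is refused whole. The fingers move at their own pace and stop on an object; "newtons" is the grip in N (left out, the last holds). Time passes only in rows, so rows that repeat a pose let the fingers close. It gives the time, the measured TCP pose, the force and the opening at its end, in the units of the state.
- bot.get_obs(): the state, without advancing time (a new reading comes with each control period).
- read_camera(name): name is "scene" or "side" or "wrist"; returns a dict with "pixels" (420x560x3 uint8, red, green, blue), "camera_matrix" (3x3 intrinsics, pixels), "pose" (4x4, takes a point from camera to world coordinates); the wrist camera has in their place "hand_eye" (4x4, takes a point from camera to tool coordinates, whose origin is the TCP and whose axes are the flange's). Camera axes: x right, y up, looking along -z (the intrinsics and any distortion apply to the point x, -y, -z); pixel columns grow to the right and rows downward; lengths in m; the calibration is good to about 2 mm. A picture is of the moment at which its call begins: read the wrist's pose just before it. There is no depth.
- bot.hand_in(): hands the job in, once; it reports no verdict.
The state is a dict: "t": time; "q": joint angles; "qvel": joint speeds; "effort": joint torques, N m; "eef_pos": TCP position; "ee_rot": TCP orientation; "wrist_force": force on the tool from outside, world axes, zero at the start; "wrist_torque": the same for the moment, N m; "gripper_width": finger opening in m.
Only numpy, scipy, OpenCV 4.12 (cv2) and the standard library are available. Lean on these libraries where they do the work, as an engineer would, in place of code of your own. Each camera call takes 0.05 s, during which the arm holds its last target. There are 200 camera calls.

## Task

Press down around the lid of the peg tin with the fingertips, section by section, until every teal rim section has clicked shut, level with the white corners. Only press: leave the tin standing where it is, do not lift it or push it about. Do not press the pump bottle's top or disturb the other things on the shelf.

Things in the scene. Friction and masses are not known exactly. Their poses are not given: they have to be found in the camera images.
- tin: loose aluminium peg tin, 160 (own x) x 120 mm (own y), about 0.8 kg; origin at the centre of its underside. Lid: recessed white panel (top at 70 mm), four fixed white corner blocks (tops at 76 mm) and between them four teal rim sections, each with a white mark mid-way; one that stands up is 8 mm above the corners, a shut one level with them. All four stand up at the start
- press_a (a point): middle of the flat top of the rim section on the tin's +x end (teal bar 18 mm wide across the rim, 80 mm long along the tin's y); it moves down with the section: about 84 mm above the shelf when the section stands up, 76 mm when shut
- rim_a (a joint): height state of the rim section on the tin's +x end: 0 = standing up (8 mm proud), 0.008 m = shut; an over-centre snap: resists with about 8 N at the start, then ever less to nothing at 0.004, beyond which the section pulls itself down to 0.008 and stays
- press_b (a point): middle of the flat top of the rim section on the tin's +y side (teal bar 18 mm wide across the rim, 120 mm long along the tin's x); it moves down with the section: about 84 mm above the shelf when the section stands up, 76 mm when shut
- rim_b (a joint): height state of the rim section on the tin's +y side: 0 = standing up (8 mm proud), 0.008 m = shut; an over-centre snap: resists with about 8 N at the start, then ever less to nothing at 0.004, beyond which the section pulls itself down to 0.008 and stays
- press_c (a point): middle of the flat top of the rim section on the tin's -x end (as on the +x end); it moves down with the section: about 84 mm above the shelf when the section stands up, 76 mm when shut
- rim_c (a joint): height state of the rim section on the tin's -x end: 0 = standing up (8 mm proud), 0.008 m = shut; an over-centre snap: resists with about 8 N at the start, then ever less to nothing at 0.004, beyond which the section pulls itself down to 0.008 and stays
- press_d (a point): middle of the flat top of the rim section on the tin's -y side (as on the +y side); it moves down with the section: about 84 mm above the shelf when the section stands up, 76 mm when shut
- rim_d (a joint): height state of the rim section on the tin's -y side: 0 = standing up (8 mm proud), 0.008 m = shut; an over-centre snap: resists with about 8 N at the start, then ever less to nothing at 0.004, beyond which the section pulls itself down to 0.008 and stays
- bottle: loose cream pump bottle, 68 mm in diameter, 160 mm tall with its black pump; origin at the centre of its underside. Bystander
- pump (a joint): pump head of the bottle: 0 = up, 0.012 m = fully pressed
- funnel: loose orange collapsed silicone funnel lying rim down, 100 mm in diameter, 36 mm high at its spout; origin at the centre of its underside. Bystander
- brush: loose small bamboo brush lying bristles down, 150 mm (own x) x 24 mm, 32 mm high; origin under its middle at shelf level. Bystander
- caddy: fixed pale two-tier plastic caddy, 170 mm (own x) x 220 mm (own y), 245 mm high with the small bottles in it; origin at the centre of its underside. Bystander

How it is judged:
At the end, for the whole second after the job is handed in: all four rim sections pressed down more than 6 of their 8 mm, the tin at rest, upright on the shelf within 40 mm of where it stood, the pump not pressed, and bottle, funnel and brush within 30 mm of their starts (value of joint each of rim_a, rim_b, rim_c, rim_d above 0.006 m and height (world z) of tin below 0.006 m and angle between tin's own z axis and vertical below 0.05 rad and distance of tin from where it was at the start of the episode below 0.04 m and linear speed of tin below 0.02 m/s and value of joint pump below 0.004 m and distance of each of bottle, funnel, brush from where it was at the start of the episode below 0.03 m); the robot touches nothing.
It fails at once if the tin is lifted or tipped (height (world z) of tin above 0.012 m or angle between tin's own z axis and vertical above 0.2 rad).
It fails at once if the tin is pushed more than 40 mm from its place (distance of tin from where it was at the start of the episode above 0.04 m).
It fails at once if the pump of the bottle is pressed (value of joint pump above 0.004 m).
It fails at once if the bottle, funnel or brush is moved by more than 30 mm (distance of any of bottle, funnel, brush from where it was at the start of the episode above 0.03 m).
It also fails if it takes over 51 s, if anything falls off the work surface, if the arm or the gripper's body presses on something with over 40 N, if the wrist force passes 120 N, or if a joint passes its speed limit or range.

## Working session

There is one attempt and no reset: what is moved stays moved. The work goes in short steps, Python scripts to look and compute and a tool call to move; the robot and the scene stay as the last step left them, time stands still between calls to the robot, and variables do not carry over. Pictures are saved under pics/ and viewed, about 8 in all and at most 12, crops included, and the job is handed in when it is done.

Besides the shell and the picture viewer there is one more tool, called after ">>>" in YAML: its name, and indented under it one key for each argument. arm_command: Moves the arm, as the interface text tells. Its arguments: {"type":"object","properties":{"steps":{"type":"array"},"newtons":{"type":"number"}},"required":["steps"]}

```bash
mkdir -p pics
python3 - <<'E'
from station import bot, read_camera
import cv2,pickle
o=bot.get_obs(); print(o)
d={}
for n in("scene","side"):
    c=read_camera(n); d[n]=c; cv2.imwrite(f"pics/{n}0.png",c["pixels"][:,:,::-1]); print(n,c["camera_matrix"],c["pose"],[k for k in c])
pickle.dump(d,open("c0.pkl","wb"))
E
```

```text
{'t': 0.0, 'q': array([ 1.34680064,  0.68999038, -0.19453119,  1.56639228,  0.15728694,
        0.90250059, -0.21511645]), 'qvel': array([ 0.00227198, -0.00156654, -0.00022605,  0.00172224,  0.00155474,
       -0.00079462, -0.00081524]), 'effort': array([ 1.36962644e-04, -5.39611530e+01, -1.26623780e+00, -1.58542943e+01,
        9.15373850e-03,  9.54489573e-03, -1.33070029e-05]), 'eef_pos': array([ 0.15914094, -0.60372718,  0.24446762]), 'ee_rot': array([-9.32019539e-04,  9.91698639e-01,  1.28580354e-01, -1.80705012e-04]), 'wrist_force': array([0.24848267, 0.34645827, 0.26318045]), 'wrist_torque': array([ 0.00241411, -0.02682212,  0.00667713]), 'gripper_width': 0.0854004123137235}
scene [[401.09324824   0.         277.33724995]
 [  0.         401.09324824 209.42347144]
 [  0.           0.           1.        ]] [[-0.04951979 -0.59009848  0.80581113  1.54757968]
 [ 0.99871697 -0.03781222  0.03368447 -0.04779763]
 [ 0.01059235  0.8064453   0.59121382  0.806745  ]
 [ 0.          0.          0.          1.        ]] ['pixels', 'camera_matrix', 'pose']
side [[464.69326432   0.         277.79971414]
 [  0.         464.69326432 223.15782125]
 [  0.           0.           1.        ]] [[-8.30208965e-01  2.90322381e-01 -4.75884430e-01 -4.45062924e-02]
 [-5.57452060e-01 -4.33179155e-01  7.08239381e-01  9.16717461e-01]
 [-5.25472039e-04  8.53269439e-01  5.21470027e-01  8.61045591e-01]
 [ 0.00000000e+00  0.00000000e+00  0.00000000e+00  1.00000000e+00]] ['pixels', 'camera_matrix', 'pose']
```

View pics/scene0.png

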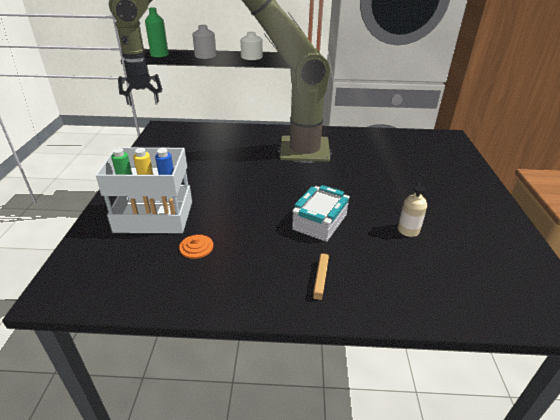

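View pics/side0.png

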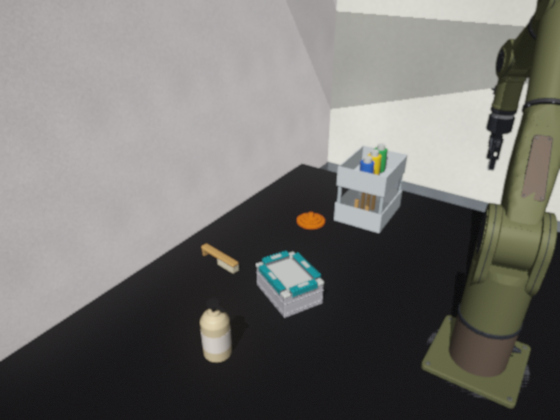

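Scene view: tin near (321,210), bottle (412,215), brush (321,277), funnel (196,246), caddy (148,190). In the side view the tin is near (289,280) and the teal sections are clear in both.

```bash
cat > h.py <<'E'
import numpy as np,cv2
def cast(c,P,uv,z):
    uv=np.atleast_2d(uv).astype(float);K=c["camera_matrix"]
    d=np.c_[(uv[:,0]-K[0,2])/K[0,0],-(uv[:,1]-K[1,2])/K[1,1],-np.ones(len(uv))]@P[:3,:3].T
    o=P[:3,3]; return o+d*((z-o[2])/d[:,2])[:,None]
def teal(c):
    h=cv2.cvtColor(c["pixels"],cv2.COLOR_RGB2HSV)
    return cv2.inRange(h,(82,120,60),(98,255,255))
E
python3 - <<'E'
import pickle;from h import *
d=pickle.load(open("c0.pkl","rb"))
for n in d:
    c=d[n];m=teal(c)
    N,l,s,ce=cv2.connectedComponentsWithStats(m)
    for i in range(1,N):
        if s[i,4]>15: print(n,s[i],cast(c,c["pose"],ce[i],.083).round(3))
    ys,xs=np.nonzero(m); p=cast(c,c["pose"],np.c_[xs,ys],.084)[:,:2]
    if n=="scene": p=p[p[:,0]<.8]
    r=cv2.minAreaRect((p*1000).astype(np.float32)); print(n,r)
for k,uv,z in(("bottle",(412,233),0),("brush",(321,277),.03),("funnel",(196,248),.0),("cad nl",(113,232),0),("cad nr",(188,230),0),("cad top fl",(103,160),.2),("cad top r",(186,150),.2)): print(k,cast(d["scene"],d["scene"]["pose"],uv,z).round(3))
E
```

```text
scene [320 185  28  36 242] [[0.508 0.092 0.083]]
scene [295 187  21  20 141] [[ 0.489 -0.005  0.083]]
scene [299 208  25  15 172] [[0.586 0.012 0.083]]
scene ((515.4437866210938, 45.38538360595703), (136.91481018066406, 190.95127868652344), 63.576324462890625)
side [259 250  30  43 351] [[0.538 0.077 0.083]]
side [290 252  31  45 396] [[0.448 0.05  0.083]]
side ((498.41778564453125, 53.97888946533203), (140.84739685058594, 190.94064331054688), 62.94560623168945)
bottle [[0.547 0.338 0.   ]]
brush [[0.786 0.039 0.03 ]]
funnel [[ 0.659 -0.327  0.   ]]
cad nl [[ 0.601 -0.603  0.   ]]
cad nr [[ 0.576 -0.371  0.   ]]
cad top fl [[ 0.5   -0.625  0.2  ]]
cad top r [[ 0.419 -0.389  0.2  ]]
```

>>> arm_command:
  steps:
    - [[0,0,0],[25,-30,-30],0]
    - [[0,0,0],[50,-65,-50],0]
    - [[0,0,0],[77,-100,-55],0]
    - [[0,0,0],[104,-136,-55],0]
    - [[0,0,0],[130,-170,-55],0]
  newtons: 60

```text
t: 0.6
eef_pos: [0.2419, -0.4044, 0.2999]
ee_rot: [-0.001, 0.992, 0.129, -0.0]
wrist_force: [0.7, -0.4, 0.4]
gripper_width: 0.0124
```

>>> arm_command:
  steps:
    - [[0,0,0],[27,-36,0],0]
    - [[0,0,0],[54,-72,0],0]
    - [[0,0,0],[82,-108,0],0]
    - [[0,0,0],[110,-145,0],0]
    - [[0,0,0],[138,-182,0],0]

```text
t: 1.1
eef_pos: [0.3291, -0.1914, 0.3002]
ee_rot: [-0.001, 0.992, 0.128, -0.0]
wrist_force: [1.3, 0.3, -0.7]
gripper_width: 0.0004
```

>>> arm_command:
  steps:
    - [[0,0,0],[27,-36,0],0]
    - [[0,0,0],[54,-72,0],0]
    - [[0,0,0],[82,-108,0],0]
    - [[0,0,0],[110,-145,0],0]
    - [[0,0,0],[140,-185,0],0]

```text
t: 1.6
eef_pos: [0.4175, 0.0244, 0.3005]
ee_rot: [-0.001, 0.992, 0.128, -0.0]
wrist_force: [1.1, -0.7, -0.2]
gripper_width: -0.0
```

Run:
```python
from station import bot, read_camera
from h import *
import pickle
from scipy.spatial.transform import Rotation as Ro
o=bot.get_obs();c=read_camera("wrist");q=o["ee_rot"]
T=np.eye(4);T[:3,:3]=Ro.from_quat(q[[1,2,3,0]]).as_matrix();T[:3,3]=o["eef_pos"]
P=T@c["hand_eye"];c["P"]=P;c["T"]=T;pickle.dump(c,open("w1.pkl","wb"))
print(o["eef_pos"],q,c["hand_eye"].round(3))
cv2.imwrite("pics/w1.png",c["pixels"][:,:,::-1])
m=teal(c);N,l,s,ce=cv2.connectedComponentsWithStats(m)
for i in range(1,N):
    if s[i,4]>50: print(s[i],ce[i].round(),cast(c,P,ce[i],.084).round(4))
```

```text
[0.41749853 0.02441887 0.30046051] [-5.44489641e-04  9.91780978e-01  1.27945611e-01 -3.39132346e-04] [[-0.001  0.949  0.315  0.081]
 [ 1.     0.001  0.001 -0.001]
 [ 0.001  0.315 -0.949 -0.129]
 [ 0.     0.     0.     1.   ]]
[ 193    0   93  111 2378] [240.  52.] [[0.5343 0.0957 0.084 ]]
[ 294    0   74   72 1651] [330.  33.] [[0.572  0.0158 0.084 ]]
[ 274   81   93  100 2052] [321. 130.] [[ 0.4842 -0.0019  0.084 ]]
[ 198  120   69   63 1106] [232. 151.] [[0.4392 0.0841 0.084 ]]
```

View pics/w1.png

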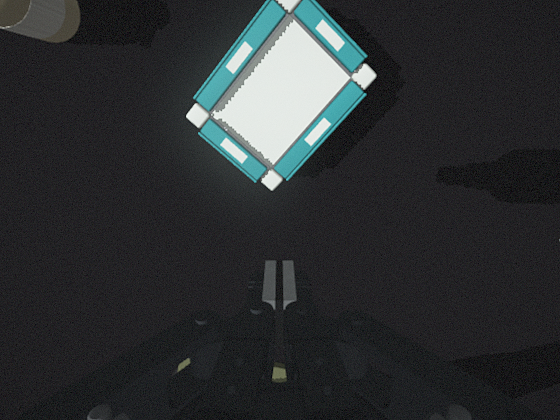

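Wrist view: all four teal bars are visible with white marks near (240,58), (331,36), (318,131) and (233,151). I'll measure the marks next.

Run:
```python
from h import *
import pickle
c=pickle.load(open("w1.pkl","rb"))
h=cv2.cvtColor(c["pixels"],cv2.COLOR_RGB2HSV);m=cv2.inRange(h,(0,0,150),(180,70,255))
N,l,s,ce=cv2.connectedComponentsWithStats(m)
M=[]
for a in((240,58),(331,36),(318,131),(233,151)):
    i=min(range(1,N),key=lambda i:np.hypot(*(ce[i]-a))); p=cast(c,c["P"],ce[i],.084)[0]; M.append(p); print(s[i],ce[i].round(1),p.round(4))
M=np.array(M);print("centre",M.mean(0).round(4),"long",np.linalg.norm(M[1]-M[3]),"short",np.linalg.norm(M[0]-M[2]),np.degrees(np.arctan2(*(M[1]-M[3])[[1,0]])),np.degrees(np.arctan2(*(M[0]-M[2])[[1,0]])))
for p in M: print("tool shift mm",(np.linalg.inv(c["T"])@np.r_[p,1])[:3]*1000)
```

```text
[226  42  27  32 371] [238.8  57.3] [0.5295 0.096  0.084 ]
[315  19  30  32 396] [329.8  35. ] [0.5706 0.0156 0.084 ]
[304 118  27  28 303] [317.2 131.4] [0.4815 0.0013 0.084 ]
[220 138  28  26 292] [233.6 150.1] [0.4402 0.082  0.084 ]
centre [0.5054 0.0487 0.084 ] long 0.1462965791551005 short 0.10619778854297139 -26.990561904400902 63.08506648499097
tool shift mm [126.64424967 -40.52597965 216.44042372]
tool shift mm [145.9459027   47.58191737 216.32732373]
tool shift mm [ 56.11356391  38.86790947 216.38540433]
tool shift mm [ 36.70234552 -49.72432483 216.49912789]
```

>>> arm_command:
  steps:
    - [[0,0,0],[29,19,20],0]
    - [[0,0,0],[58,38,50],0]
    - [[0,0,0],[58,38,95],0]
    - [[0,0,0],[58,38,140],0]
    - [[0,0,0],[58,38,170],0]

```text
t: 2.15
eef_pos: [0.4873, 0.0151, 0.1287]
ee_rot: [-0.004, 0.991, 0.134, 0.002]
wrist_force: [-0.7, 0.4, 0.5]
gripper_width: 0.0002
```

>>> arm_command:
  steps:
    - [[0,0,0],[0,0,0],0]
    - [[0,0,0],[0,0,0],0]

```text
t: 2.35
eef_pos: [0.4868, 0.0148, 0.1285]
ee_rot: [-0.004, 0.991, 0.134, 0.001]
wrist_force: [0.3, -0.0, 0.3]
gripper_width: -0.0002
```

Run:
```python
from station import bot, read_camera
from h import *
o=bot.get_obs();c=read_camera("wrist");s=read_camera("scene")
print(o["eef_pos"],o["wrist_force"])
a=c["pixels"][:,:,::-1];b=cv2.resize(s["pixels"][140:260,260:380,::-1],(420,420),interpolation=cv2.INTER_CUBIC)
cv2.imwrite("pics/w2.png",cv2.resize(np.hstack([a,b]),(800,343)))
```

```text
[0.48679338 0.01483444 0.12854463] [ 0.31864807 -0.04249322  0.25765089]
```

View pics/w2.png

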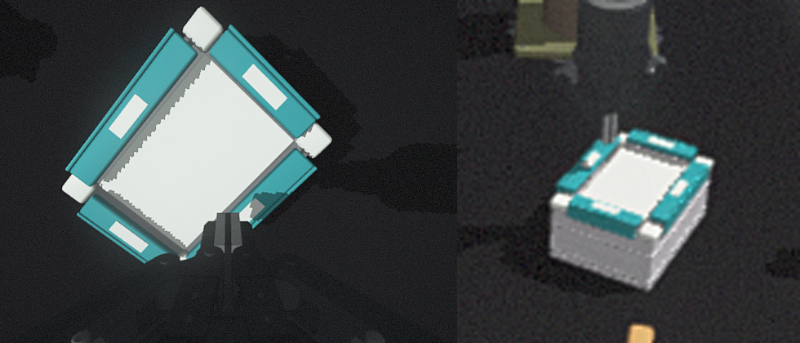

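The arm stopped about 12 mm short sideways, with the tip hovering over the section's inner edge. I'll re-measure the marks from here and work out the shift.

```bash
cat > sh.py <<'E'
from h import *;from station import bot
from scipy.spatial.transform import Rotation as Ro
import sys
o=bot.get_obs();R=Ro.from_quat(o["ee_rot"][[1,2,3,0]]).as_matrix()
C=np.array([.5054,.0487]);
try: C=np.loadtxt("C.txt")
except OSError: pass
u=np.array([.891,-.454]);v=np.array([.454,.891])
print("q",o["q"].round(3),"F",o["wrist_force"].round(1),"tilt",R[:,2].round(3))
for k,p in dict(up=C+.071*u,um=C-.071*u,vp=C+.051*v,vm=C-.051*v).items():
    print(k,p.round(4),(R.T@(np.r_[p,.098+.015]-o["eef_pos"])*1000).round(1))
E
python3 - <<'E'
from h import *;from station import bot, read_camera
from scipy.spatial.transform import Rotation as Ro
o=bot.get_obs();c=read_camera("wrist")
T=np.eye(4);T[:3,:3]=Ro.from_quat(o["ee_rot"][[1,2,3,0]]).as_matrix();T[:3,3]=o["eef_pos"];P=T@c["hand_eye"]
h=cv2.cvtColor(c["pixels"],cv2.COLOR_RGB2HSV);m=cv2.inRange(h,(0,0,150),(180,70,255))
N,l,s,ce=cv2.connectedComponentsWithStats(m)
f=560/457.
M=[]
for a in((127*f,117*f),(265*f,88*f),(128*f,236*f)):
    i=min(range(1,N),key=lambda i:np.hypot(*(ce[i]-a))); p=cast(c,P,ce[i],.084)[0];M.append(p); print(s[i],p.round(4))
C=(M[1]+M[2])/2;print(C,np.linalg.norm(M[1]-M[2]),np.degrees(np.arctan2(*(M[1]-M[2])[[1,0]])),np.linalg.norm(M[0]-C))
E
python3 sh.py
```

```text
[ 135  118   47   54 1094] [0.5297 0.096  0.084 ]
[ 296   82   54   56 1207] [0.5707 0.0158 0.084 ]
[135 272  48  39 714] [0.4399 0.0822 0.084 ]
[0.50528989 0.04896307 0.084     ] 0.14671697474911316 -26.915025244305372 0.05296633007801265
q [-0.005  0.712 -0.184  2.078  0.313  0.369 -1.738] F [ 0.3  0.6 -0.1] tilt [ 0.006  0.01  -1.   ]
up [0.5687 0.0165] [77.5 20.1 17.8]
um [0.4421 0.0809] [-27.3 -75.7  17.7]
vp [0.5286 0.0941] [ 59.5 -65.4  18.3]
vm [0.4822 0.0033] [-9.3  9.9 17.2]
```

>>> arm_command:
  steps:
    - [[0,0,0],[-10,11,0],0]
    - [[0,0,0],[-10,11,5],0]
    - [[0,0,0],[-10,11,15],0]
    - [[0,0,0],[-10,11,23],0]
    - [[0,0,0],[-10,11,26],0]

```text
t: 3.0
eef_pos: [0.4814, 0.0023, 0.103]
ee_rot: [-0.005, 0.991, 0.135, 0.003]
wrist_force: [-0.2, 0.8, -0.1]
gripper_width: -0.0001
```

Well placed, and no contact yet. Pressing gently now.

>>> arm_command:
  steps:
    - [[0,0,0],[0,0,3],0]
    - [[0,0,0],[0,0,5],0]
    - [[0,0,0],[0,0,7],0]
    - [[0,0,0],[0,0,7],0]

```text
t: 3.4
eef_pos: [0.4812, 0.0027, 0.0959]
ee_rot: [-0.005, 0.991, 0.135, 0.002]
wrist_force: [-1.7, 0.8, 3.2]
gripper_width: -0.0
```

>>> arm_command:
  steps:
    - [[0,0,0],[0,0,2],0]
    - [[0,0,0],[0,0,3],0]
    - [[0,0,0],[0,0,3],0]

```text
t: 3.7
eef_pos: [0.4814, 0.0027, 0.0928]
ee_rot: [-0.005, 0.991, 0.135, 0.002]
wrist_force: [0.7, -1.6, 0.3]
gripper_width: -0.0003
```

The force fell from 3.2 N to about 0 at a tip height of 79 mm, so this section has snapped. Next is the far end.

>>> arm_command:
  steps:
    - [[0,0,0],[0,0,-22],0]
    - [[0,0,0],[40,5,-25],0]
    - [[0,0,0],[80,9,-25],0]
    - [[0,0,0],[88,10,-25],0]
    - [[0,0,0],[88,10,-20],0]

```text
t: 4.2
eef_pos: [0.5705, 0.0166, 0.1134]
ee_rot: [-0.005, 0.991, 0.135, 0.004]
wrist_force: [-0.3, -0.3, 0.2]
gripper_width: 0.0003
```

```bash
python3 sh.py
```

```text
q [ 0.023  0.809 -0.217  1.845  0.303  0.512 -1.695] F [-0.3 -0.3  0.2] tilt [ 0.006  0.011 -1.   ]
up [0.5687 0.0165] [-1.8 -0.4  0.4]
um [0.4421 0.0809] [-106.5  -96.2    0.2]
vp [0.5286 0.0941] [-19.7 -85.9   0.9]
vm [0.4822 0.0033] [-88.6 -10.7  -0.3]
```

>>> arm_command:
  steps:
    - [[0,0,0],[-1,0,12],0]
    - [[0,0,0],[-1,0,15],0]
    - [[0,0,0],[-1,0,18],0]
    - [[0,0,0],[-1,0,21],0]
    - [[0,0,0],[-1,0,21],0]

```text
t: 4.7
eef_pos: [0.5691, 0.0165, 0.0919]
ee_rot: [-0.005, 0.991, 0.135, 0.003]
wrist_force: [-0.1, 0.5, -0.5]
gripper_width: 0.0002
```

>>> arm_command:
  steps:
    - [[0,0,0],[0,0,0],0]

```text
t: 4.8
eef_pos: [0.569, 0.0166, 0.0918]
ee_rot: [-0.005, 0.991, 0.135, 0.003]
wrist_force: [-0.6, 1.0, 0.3]
gripper_width: -0.0001
```

Pressed to a tip height of 78 mm with no resistance left. Next is the +v side, shift (-18, -86).

>>> arm_command:
  steps:
    - [[0,0,0],[0,0,-22],0]
    - [[0,0,0],[-9,-43,-25],0]
    - [[0,0,0],[-18,-83,-25],0]
    - [[0,0,0],[-18,-86,-25],0]
    - [[0,0,0],[-18,-86,-21],0]

```text
t: 5.3
eef_pos: [0.5285, 0.0962, 0.1139]
ee_rot: [-0.005, 0.991, 0.136, 0.004]
wrist_force: [0.6, -0.2, -0.7]
gripper_width: 0.0001
```

```bash
python3 sh.py
```

```text
q [-0.151  0.777 -0.181  1.948  0.284  0.43  -1.837] F [ 0.6 -0.2 -0.7] tilt [ 0.006  0.011 -1.   ]
up [0.5687 0.0165] [17.1 87.6  0.3]
um [0.4421 0.0809] [-87.3  -8.7   0.2]
vp [0.5286 0.0941] [-0.6  2.   0.9]
vm [0.4822 0.0033] [-69.7  77.   -0.4]
```

>>> arm_command:
  steps:
    - [[0,0,0],[0,1,12],0]
    - [[0,0,0],[0,1,15],0]
    - [[0,0,0],[0,1,18],0]
    - [[0,0,0],[0,1,22],0]
    - [[0,0,0],[0,1,22],0]

```text
t: 5.8
eef_pos: [0.5288, 0.0951, 0.0912]
ee_rot: [-0.005, 0.991, 0.136, 0.004]
wrist_force: [-0.5, 0.5, -0.3]
gripper_width: -0.0002
```

>>> arm_command:
  steps:
    - [[0,0,0],[0,0,-22],0]
    - [[0,0,0],[-43,-5,-25],0]
    - [[0,0,0],[-82,-9,-25],0]
    - [[0,0,0],[-87,-10,-25],0]
    - [[0,0,0],[-87,-10,-22],0]

```text
t: 6.3
eef_pos: [0.4415, 0.0809, 0.1129]
ee_rot: [-0.005, 0.991, 0.136, 0.003]
wrist_force: [0.5, 0.3, 0.2]
gripper_width: 0.0002
```

```bash
python3 sh.py
```

```text
q [-0.205  0.721 -0.116  2.206  0.314  0.22  -1.896] F [0.5 0.3 0.2] tilt [ 0.005  0.011 -1.   ]
up [0.5687 0.0165] [105.   96.3  -0.2]
um [0.4421 0.0809] [ 0.6  0.1 -0.1]
vp [0.5286 0.0941] [87.4 10.7  0.5]
vm [0.4822 0.0033] [18.2 85.7 -0.8]
```

Press the last section, then retreat upwards and back towards the base for a look.

>>> arm_command:
  steps:
    - [[0,0,0],[0,0,12],0]
    - [[0,0,0],[0,0,15],0]
    - [[0,0,0],[0,0,18],0]
    - [[0,0,0],[0,0,21],0]
    - [[0,0,0],[0,0,21],0]

```text
t: 6.8
eef_pos: [0.4418, 0.0811, 0.0915]
ee_rot: [-0.005, 0.991, 0.136, 0.003]
wrist_force: [-0.4, -0.4, -0.4]
gripper_width: -0.0
```

>>> arm_command:
  steps:
    - [[0,0,0],[0,0,-30],0]
    - [[0,0,0],[0,0,-70],0]
    - [[0,0,0],[0,10,-110],0]
    - [[0,0,0],[0,25,-150],0]
    - [[0,0,0],[-5,50,-190],0]

```text
t: 7.3
eef_pos: [0.4495, 0.0303, 0.283]
ee_rot: [-0.006, 0.99, 0.138, 0.004]
wrist_force: [1.0, -0.3, -0.6]
gripper_width: 0.0001
```

Run:
```python
from station import bot, read_camera
from h import *;from scipy.spatial.transform import Rotation as Ro
o=bot.get_obs();c=read_camera("wrist");s=read_camera("scene");d=read_camera("side")
print(o["t"],o["eef_pos"],o["wrist_force"])
f=lambda i,x,y:cv2.resize(i["pixels"][y:y+90,x:x+90,::-1],(270,270),interpolation=cv2.INTER_CUBIC)
a=c["pixels"][:,:,::-1]
cv2.imwrite("pics/w3.png",np.hstack([cv2.resize(a,(500,375)),np.vstack([f(s,275,160),f(d,245,235)])[:375] if 0 else cv2.copyMakeBorder(f(s,275,160),0,105,0,0,cv2.BORDER_CONSTANT)]))
cv2.imwrite("pics/d3.png",np.hstack([cv2.resize(f(d,245,235),(400,400)),cv2.resize(f(s,275,160),(400,400))]))
T=np.eye(4);T[:3,:3]=Ro.from_quat(o["ee_rot"][[1,2,3,0]]).as_matrix();T[:3,3]=o["eef_pos"];P=T@c["hand_eye"]
h=cv2.cvtColor(c["pixels"],cv2.COLOR_RGB2HSV);N,l,st,ce=cv2.connectedComponentsWithStats(cv2.inRange(h,(0,0,150),(180,70,255)))
for i in range(1,N):
    if 100<st[i,4]<1500: print(st[i],cast(c,P,ce[i],.076).round(4))
```

```text
7.3 [0.44951372 0.03029677 0.2830026 ] [ 0.98513357 -0.34074806 -0.55100773]
[278  20  26  30 455] [[0.5928 0.0631 0.076 ]]
[317  59  29  31 376] [[0.5706 0.0159 0.076 ]]
[227  79  28  31 354] [[0.5296 0.0959 0.076 ]]
[185 137  23  24 327] [[0.4652 0.128  0.076 ]]
[304 153  27  27 299] [[0.4816 0.0011 0.076 ]]
[220 171  27  25 280] [[0.4401 0.0821 0.076 ]]
[259 202  22  22 289] [[0.4183 0.0359 0.076 ]]
```

View pics/w3.png

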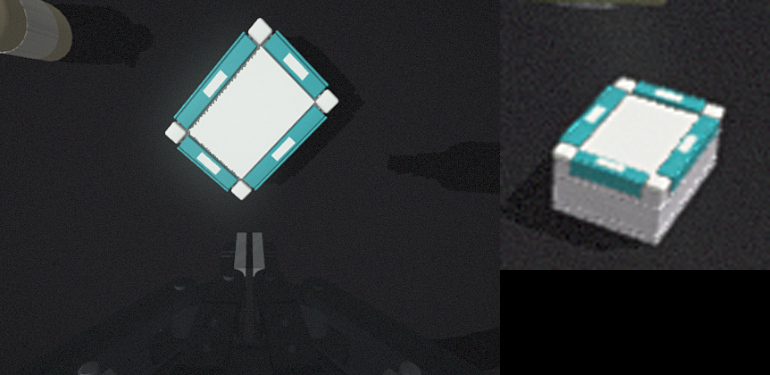

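View pics/d3.png

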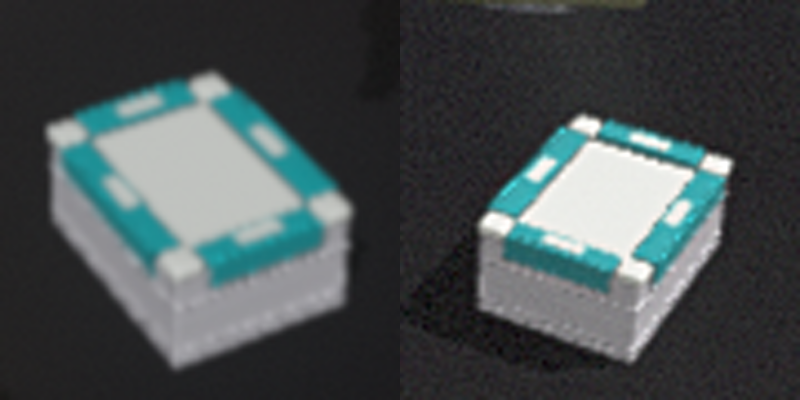

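In both views the marks sit midway between their corner tops: in the scene crop, for example, the mark at (563,244) lies between corners (497,222) and (632,270). The dark inner gap has gone and the tin hasn't moved, so I'm handing in.

```bash
python3 -c "
from station import bot
print(bot.hand_in(), bot.get_obs()['wrist_force'])"
```

```text
the job is handed in; nothing more can be done
the job is handed in; nothing more can be done
```

I pressed all four teal rim sections with the closed fingertips, backed the arm off clear of everything, and handed the job in at about 7.5 s. No verdict was reported.

**Sections shut:** Each press took the fingertips to 77–79 mm above the shelf, and the force there had dropped to about zero. I only saw the resistance itself on the first section, at 3.2 N before it dropped. In the last pictures from all three cameras, all four sections are level with the white corners.

**Tin:** The white marks came out within 1 mm of their starting positions, so the tin has not moved.

**Other objects:** The arm never went near the bottle, funnel or brush. I did not re-measure where they stood at the end.

**What disagreed:**
- The spacing between opposite marks measured about 4 mm larger than I worked out from the given tin and bar sizes. I pressed at the nominal spacing about the measured centre, which was close enough.
- The first approach stopped about 12 mm short sideways. I corrected it before any contact.

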